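# Index the pull knob of the feed gearbox

### The arm

A 6-joint arm with a two-finger parallel gripper is mounted at the origin on the work surface. World frame = base frame: x ahead of the robot, y to its left, z up, the work surface at z = 0. Lengths are in m, angles in rad, forces in N, time in s.
With the tool pointing down it reaches from about 0.225 to 0.875 m from the base axis. Payload 3.4 kg.
Tool frame: the origin (TCP) lies between the finger pads; the fingertips stand 17 mm ahead of it and the grasp point (between the pads) lies 2 mm behind it; z points along the fingers, x is the direction in which the jaws open and shut, and the axes are right-handed (so a half turn about z gives the same grasp; the last joint's range is limited). The gripper opens to 85 mm and grips with 20 to 120 N. Pads are 22 mm wide; open, the fingers measure 114 mm over their backs; the gripper's body (76 mm by 85 mm) begins 54 mm behind the grasp point. The pads swing forward as they close: fully open they stand 13 mm farther back than shut.
Start: joints at [-1.291, 0.276, 1.505, -0, 1.361, -0.121], TCP at [0.224, -0.529, 0.248] pointing down, gripper open.
Joint ranges: [-2.89, 2.89], [-0.75, 2.08], [0.22, 2.7], [-1.18, 4.32], [0.11, 2.71], [-2.7, 2.7]. Speed limits (rad/s): [2.57, 2.57, 3.14, 3.14, 3.14, 3.14].

### API

Orientations are given as a rotation vector (axis times angle).
In Python, from rig import sense, vision, job gives the robot as it stands.
- The arm moves only by the tool move_arm, never from a script. Its argument "targets" is one flat list of numbers, 7 for each row, row after row: the turn, a rotation vector about the world's x, y, z in rad, then the shift along the world's x, y, z in cm, then the opening, from 0 (shut) to 1 (fully open). A call has 1 to 12 rows; each row shifts and turns the commanded pose from where the row before left it; what a row does not reach is not made up. A row lasts 1/10 s, in which the tool goes at most 50 mm and 8.59 degrees, less where a joint would pass 70% of its speed; a pose out of reach is approached as far as the arm can. A call with a gripper value outside its range is refused whole. The fingers move at their own pace and stop on an object; the grip force is fixed at half the most. Time passes only in rows, so rows that do not move let the fingers close. It gives the time, the measured TCP pose, the force and the opening at its end, in the units of the state.
- sense(): the state, without advancing time (a new reading comes with each control period).
- vision.snapshot(name): name is "scene" or "top"; returns the picture (400x640x3 uint8, red, green, blue); there is no depth.
- vision.camera_info(name): a dict with "fx", "fy", "cx", "cy" (pixels), "R" (3x3) and "t" (3): a world point X has camera coordinates R X + t. Camera axes: x right, y down, z forward; pixel columns grow to the right and rows downward; lengths in m; the calibration is good to about 2 mm. A picture is of the moment at which its call begins. camera_info takes no time and is no camera call.
- job.hand_in(): hands the job in, once; it reports no verdict.
The state is a dict: "t": time; "joints": joint angles; "qd": joint speeds; "joint_efforts": joint torques, N m; "tcp_pos": TCP position; "eef_rot": TCP orientation; "wrist_force": force on the tool from outside, world axes, zero at the start; "torque": the same for the moment, N m; "gripper_width": finger opening in m.
Only numpy, scipy, OpenCV 4.12 (cv2) and the standard library are available. Lean on these libraries where they do the work, as an engineer would, in place of code of your own. Each camera call takes 0.05 s, during which the arm holds its last target. There are 200 camera calls.

### The job

On the green feed gearbox, swing the flat steel keeper well clear of the black pull-and-turn knob. Gently pull the knob up out of its wide slot, turn it clockwise to the narrow notch of the index ring and let it snap fully home there, without forcing it against the ring or its stops. Then swing the keeper all the way back over the knob's skirt, leaving the other things on the bench undisturbed.

Things in the scene. Friction and masses are not known exactly. Their poses are not given: they have to be found in the camera images.
- knob_bar (a point): Centre of the knob's grip bar: black, 60 mm long, 14 mm wide, 22 mm high, the knob's top, on its upright axis; 111 mm above the bench with the knob home, rising with it. x along the bar towards the lug, z up. Under the bar: an 18 mm thick stem, then (29 mm below this point) the top of the round skirt, 48 mm across, with a steel lug 8 mm wide reaching out to 47 mm from the axis.
- knob (a joint): Turn of the knob in rad, growing clockwise seen from above. About 0 at the start, lug in a wide slot with about 0.1 of play either way; end stop at 1.75. A free knob, or one pushed round by loose fingers, sinks by itself into the narrow notch when its lug is within about 0.04 rad of the notch's middle. Friction 0.03 N m, a little more when the lug drags on the ring.
- plunger (a joint): How far the knob is pulled up, in m: 0 fully home in slot or notch, 0.009 with the lug lying on the flat top of the ring (clear to turn above that), 0.014 at the inner stop. A spring draws the knob down: 9 N at 0, 13 N at the inner stop, weight included.
- selector: The knob's fixed neck with all that moves in it (knob, lug, stem). Origin on the knob's axis at the gearbox's top face, 60 mm above the bench; z up, x away from the keeper's pivot. Pulling, turning and dragging the knob need well under 25 N between this and seat.
- seat: Flange 114 mm across with index ring (radii 28 to 50 mm, its flat top 16 mm above the gearbox), inner stop and keeper; origin and axes as selector. The narrow notch, 11 mm wide for the 8 mm lug, is the next one clockwise from the wide slot. It is in a sector clamped on by hand: anywhere from 0.9 to 1.4 rad of knob, not measured, to be seen from above or felt.
- keeper (a joint): Turn of the keeper in rad about its upright pivot, anticlockwise seen from above: 0 locked, against its stop, tip over the knob's skirt so that the knob cannot be pulled; 1.3 fully open. Off the skirt above 0.6. It stays where it is left (1.5 N at the post moves it).
- keeper_post (a point): In the keeper's upright steel finger post (12 mm diameter, from 90 to 126 mm above the bench), 113 mm above the bench. It stands on the keeper's tail, 42 mm from the pivot; when locked, 104 mm from the knob's axis on the -x side. x: along the keeper from post to tip. The keeper's flat arm is 12 mm wide, 83 to 90 mm above the bench.
- keeper_pivot (a point): On the keeper's pivot axis, 62 mm from the knob's axis, at the same height as keeper_post; the pivot pin is 14 mm thick and ends 94 mm above the bench. x: towards the keeper's tip.
- chuck: Bystander: loose steel drill chuck, 42 mm across, 50 mm high, upright on the cross table; origin under its centre.
- wood_block: Bystander: loose wood block 50 x 70 x 35 mm on the cross table; origin under its centre.
- screwdriver: Bystander: screwdriver lying on the bench left of the gearbox, along x.
- wrench: Bystander: wrench lying on the bench right of the gearbox, along x.
- tub: Bystander: white tub, 70 mm across, 75 mm high, far left; origin under its centre.
- cup: Bystander: clear cup, 70 mm across, 45 mm high, far left; origin under its centre.
- wood_case: Bystander: wooden case 100 x 70 x 40 mm, far right; origin under its centre.
- gearbox: Green gearbox, fixed to the bench, 180 mm (x) by 170 mm, 60 mm high, foot 200 by 190 mm; origin on the bench under the knob's axis, axes as selector. A slotted cross table 69 mm high, 220 mm wide, begins 105 mm from the knob on the +x side and carries a wood block and a chuck.

How it is judged:
On the way, in this order (a step that is already met when the one before it is completed fails the run):
1. the keeper is swung clear of the knob (beyond 0.7 rad) (value of joint keeper above 0.7 rad), for 0.1 s.
2. the knob is pulled up and turned out of its wide slot (value of joint plunger above 0.007 m and value of joint knob above 0.3 rad), for 0.1 s.
3. the knob has snapped home in the narrow notch (value of joint plunger below 0.002 m and value of joint knob above 0.8 rad), for 0.2 s.
At the end, for the whole second after the job is handed in: The knob is home in the narrow notch (pulled up less than 2 mm, turned between 0.8 and 1.5 rad), the keeper is back over its skirt (within 0.12 rad of locked), and all is at rest (all of step 3 and value of joint knob below 1.5 rad and value of joint keeper below 0.12 rad and velocity of joint keeper between -0.05 and 0.05 rad/s and velocity of joint knob between -0.05 and 0.05 rad/s); the robot touches nothing.
It fails at once if the knob is forced: more than 25 N between the knob with its lug and stem and the ring, inner stop or keeper (contact force between selector and seat above 25 N).
It fails at once if a bystander is pushed more than 30 mm (distance of any of chuck, wood_block, screwdriver, wrench, tub, cup, wood_case from where it was at the start of the episode above 0.03 m).
It also fails if it takes over 72 s, if anything falls off the work surface, if the arm or the gripper's body presses on something with over 40 N, if the wrist force passes 120 N, or if a joint passes its speed limit or range.

## Working session

There is one attempt and no reset: what is moved stays moved. The work goes in short steps, Python scripts to look and compute and a tool call to move; the robot and the scene stay as the last step left them, time stands still between calls to the robot, and variables do not carry over. Pictures are saved under pics/ and viewed, about 8 in all and at most 12, crops included, and the job is handed in when it is done.

Besides the shell and the picture viewer there is one more tool, called after "Emit:" as a command line: name --argument value ..., lists and objects as JSON in quotes. move_arm: Moves the arm, as the interface text tells. Its arguments: {"type":"object","properties":{"targets":{"type":"array","items":{"type":"number"}}},"required":["targets"]}

```bash
mkdir -p pics; cat > h.py <<'E'
import numpy as np, cv2
from rig import sense, vision, job
def px(name,X):
    c=vision.camera_info(name); p=np.array(c["R"])@np.array(X)+np.array(c["t"]); return c["fx"]*p[0]/p[2]+c["cx"],c["fy"]*p[1]/p[2]+c["cy"]
def ray(name,u,v,z):
    c=vision.camera_info(name); R=np.array(c["R"]); t=np.array(c["t"])
    o=-R.T@t; d=R.T@np.array([(u-c["cx"])/c["fx"],(v-c["cy"])/c["fy"],1]); return o+d*(z-o[2])/d[2]
def snap(name,f):
    im=vision.snapshot(name); cv2.imwrite("pics/"+f,cv2.cvtColor(im,cv2.COLOR_RGB2BGR)); return im
E
python3 - <<'E'
from h import *
for n in("scene","top"):
    snap(n,n+"0.png"); c=vision.camera_info(n); R=np.array(c["R"]);print(n,c["fx"],c["cx"],c["cy"],(-R.T@np.array(c["t"])).round(3),R.round(3).tolist())
s=sense();print(s)
E
```

```text
scene 508.0157180847634 315.2617697453075 193.65215535279785 [1.282 0.454 1.204] [[-0.535, 0.845, -0.007], [0.677, 0.424, -0.601], [-0.505, -0.326, -0.799]]
top 502.38225571062196 320.6755307807677 199.38073917366648 [ 0.423 -0.012  1.444] [[0.014, -1.0, -0.006], [-0.993, -0.013, -0.116], [0.116, 0.008, -0.993]]
{'t': 0.1, 'joints': array([-1.29099519e+00,  2.76541115e-01,  1.50599294e+00,  2.70324871e-05,
        1.36070090e+00, -1.21006696e-01]), 'qd': array([-0.00120749, -0.00221286, -0.00294969,  0.00115966, -0.00037709,
        0.00055821]), 'joint_efforts': array([ 1.75359466e-03, -4.17698407e+01, -2.46404636e+01, -1.11881504e-04,
        5.75494225e-03,  1.44522943e-05]), 'tcp_pos': array([ 0.2242226 , -0.52900885,  0.24752627]), 'eef_rot': array([-2.61828323e+00,  1.73417805e+00,  1.93546850e-03]), 'wrist_force': array([-0.32755807, -0.45842737, -0.00835959]), 'torque': array([0.07593356, 0.02832983, 0.02465621]), 'gripper_width': 0.08552664894703209}
```

View pics/scene0.png

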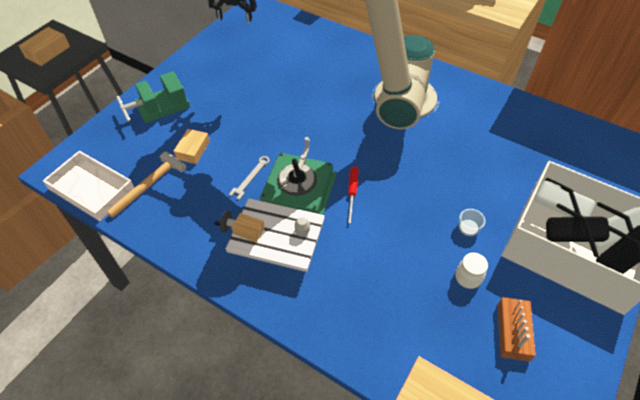

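View pics/top0.png

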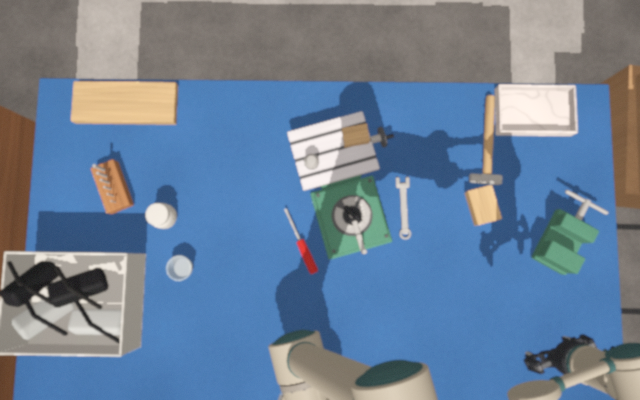

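Scene: the gearbox is at about (298,180), with the keeper post at (306,145). Top: the knob is at about (352,214) and the keeper runs down to (362,250). I'll zoom in on both.

```bash
python3 - <<'E'
from h import *
a=cv2.imread("pics/top0.png")[170:270,302:402]; b=cv2.imread("pics/scene0.png")[130:230,248:348]
f=lambda i:cv2.resize(i,None,fx=4,fy=4,interpolation=cv2.INTER_CUBIC)
# average several top frames
m=np.mean([vision.snapshot("top")[190:240,327:377].astype(float) for _ in range(4)],0).astype(np.uint8)
m=cv2.cvtColor(m,cv2.COLOR_RGB2BGR)
cv2.imwrite("pics/z1.png",np.hstack([cv2.resize(a,(400,400),interpolation=2),cv2.resize(b,(400,400),interpolation=2)]))
cv2.imwrite("pics/z2.png",cv2.resize(m,(600,600),interpolation=2))
im=cv2.cvtColor(cv2.imread("pics/top0.png"),cv2.COLOR_BGR2HSV)
g=cv2.inRange(im,(50,90,40),(85,255,255)); g[:, :290]=0;g[:,410:]=0;g[:150]=0;g[270:]=0
g=cv2.morphologyEx(g,cv2.MORPH_CLOSE,np.ones((5,5)))
c=max(cv2.findContours(g,0,2)[0],key=cv2.contourArea); r=cv2.minAreaRect(c);print(r,cv2.boxPoints(r))
for p in cv2.boxPoints(r): print(ray("top",*p,0.06).round(4))
print("knob",ray("top",352,213,.122))
E
```

```text
((338.34490966796875, 208.02639770507812), (49.833858489990234, 89.55262756347656), 35.34010696411133) [[292.11945 230.13924]
 [343.91925 157.08821]
 [384.57037 185.91356]
 [332.77057 258.9646 ]]
[0.4987 0.0765 0.06  ]
[ 0.7052 -0.0644  0.06  ]
[ 0.6251 -0.1781  0.06  ]
[ 0.4214 -0.0364  0.06  ]
knob [ 0.54266637 -0.08470798  0.122     ]
```

View pics/z1.png

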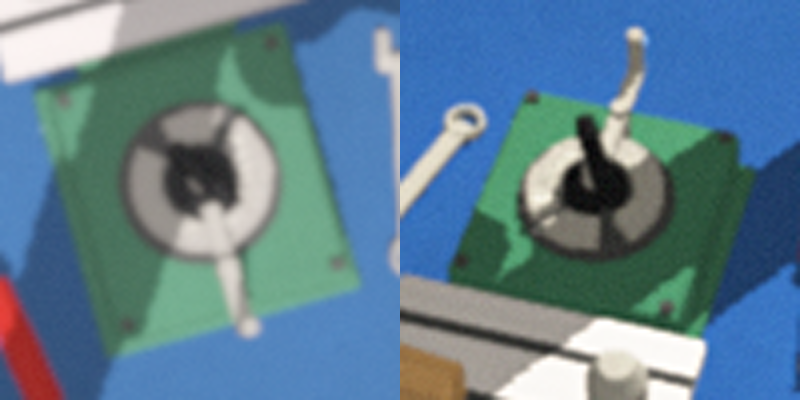

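View pics/z2.png

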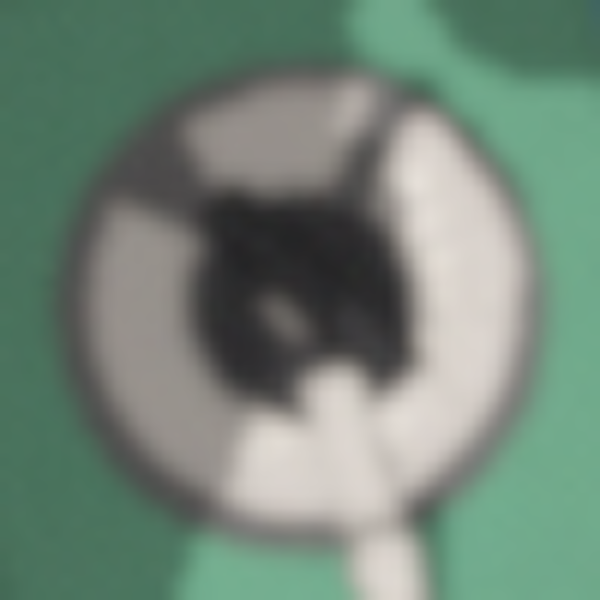

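z2 (origin 327,190, 12x): the ring centre is near (308,303). The wide slot is at about (150,165), the narrow notch at about (375,150), and the keeper tip lies over the skirt at (335,375). z1: the post top is at about (249,326) in the top view and (235,33) in the scene view.

```bash
cat >> h.py <<'E'
def tri(ut,us):
    A=[];B=[]
    for n,(u,v) in(("top",ut),("scene",us)):
        c=vision.camera_info(n); R=np.array(c["R"]); t=np.array(c["t"]); o=-R.T@t
        d=R.T@np.array([(u-c["cx"])/c["fx"],(v-c["cy"])/c["fy"],1]); d/=np.linalg.norm(d); P=np.eye(3)-np.outer(d,d); A.append(P);B.append(P@o)
    return np.linalg.lstsq(np.vstack(A),np.hstack(B),rcond=None)[0]
E
python3 - <<'E'
from h import *
from scipy.optimize import least_squares
from scipy.ndimage import map_coordinates
im=np.mean([vision.snapshot("top").astype(float) for _ in range(4)],0)
sat=im.max(2)-im.min(2); V=im.mean(2)
def samp(I,X): 
    p=np.array([px("top",x) for x in X]); return map_coordinates(I,[p[:,1],p[:,0]],order=1)
z=0.066; c0=ray("top",327-.5+303/12,190-.5+304/12,z)
rs=np.arange(.045,.066,.0005); P=[]
for a in np.arange(0,2*np.pi,.1):
    d=np.array([np.cos(a),np.sin(a),0]); s=samp(sat,[c0+r*d for r in rs])
    k=np.argmax(np.diff(s)); 
    if np.diff(s).max()>2: P.append((c0+rs[k]*d)[:2])
P=np.array(P)
f=least_squares(lambda q:np.hypot(*(P-q[:2]).T)-q[2],[*c0[:2],.057],loss="soft_l1",f_scale=.001)
print("flange",f.x,np.abs(f.fun).mean(),len(P))
C=np.array([*f.x[:2],.076])
post=ray("top",302-.5+249/4,170-.5+326/4,.126); print("post",post, np.hypot(*(post-C)[:2]), "tri",tri((302-.5+249/4,170-.5+326/4),(248-.5+235/4,130-.5+34/4)))
pa=np.arctan2(*(post-C)[1::-1][:2]); print("post dir",pa,"selector x dir",pa-np.pi)
for a in np.arange(-180,180,4):
    A=np.radians(a); print(a,[int(samp(V,[C+r*np.array([np.cos(A),np.sin(A),0])])[0]) for r in (.036,.04,.044,.047)],end=" | ")
print()
# dark bar: black pixels
b=(V<45).astype(np.uint8); b[:190]=0;b[240:]=0;b[:,:325]=0;b[:,380:]=0
ys,xs=np.nonzero(b); print(len(xs),xs.mean(),ys.mean()); print(px("top",[*C[:2],.122]),px("top",[*C[:2],.082]))
for i in range(203,228): print(i,V[i,338:368].astype(int))
E
```

```text
flange [ 0.54222758 -0.08688537  0.05587728] 0.0006343361877778463 60
post [ 0.44319407 -0.11580199  0.126     ] 0.10316883538780283 tri [ 0.44324773 -0.11592419  0.12547132]
post dir -2.857502208928578 selector x dir -5.999094862518371
-180 [210, 210, 207, 192] | -176 [208, 209, 205, 191] | -172 [208, 208, 204, 193] | -168 [210, 210, 208, 200] | -164 [212, 212, 211, 207] | -160 [211, 211, 210, 207] | -156 [206, 202, 200, 194] | -152 [201, 196, 193, 184] | -148 [207, 202, 198, 184] | -144 [214, 210, 203, 184] | -140 [218, 212, 204, 184] | -136 [217, 212, 204, 183] | -132 [214, 212, 204, 183] | -128 [212, 211, 204, 183] | -124 [210, 208, 203, 184] | -120 [207, 208, 204, 185] | -116 [207, 211, 205, 186] | -112 [210, 212, 207, 187] | -108 [211, 212, 206, 186] | -104 [212, 213, 205, 184] | -100 [212, 212, 205, 184] | -96 [211, 211, 205, 187] | -92 [211, 210, 205, 187] | -88 [211, 210, 207, 189] | -84 [211, 211, 209, 195] | -80 [211, 211, 210, 199] | -76 [213, 211, 209, 199] | -72 [215, 211, 209, 198] | -68 [214, 211, 208, 198] | -64 [213, 210, 207, 196] | -60 [216, 211, 207, 197] | -56 [
[... 679 characters left out ...]
5, 73, 75] | 52 [77, 76, 74, 75] | 56 [88, 84, 80, 76] | 60 [109, 104, 98, 92] | 64 [130, 129, 123, 112] | 68 [141, 142, 138, 124] | 72 [144, 145, 140, 123] | 76 [145, 145, 141, 126] | 80 [145, 145, 142, 127] | 84 [146, 146, 141, 125] | 88 [146, 146, 141, 125] | 92 [145, 145, 141, 126] | 96 [145, 146, 142, 127] | 100 [145, 145, 143, 128] | 104 [146, 146, 142, 129] | Traceback (most recent call last):
  File "<stdin>", line 21, in <module>
  File "<stdin>", line 7, in samp
  File "h.py", line 4, in px
    c=vision.camera_info(name); p=np.array(c["R"])@np.array(X)+np.array(c["t"]); return c["fx"]*p[0]/p[2]+c["cx"],c["fy"]*p[1]/p[2]+c["cy"]
ValueError: time passes only in moves, steps and waits
```

The flange fits at radius 56 mm (57 given), so the axis is at (0.542,-0.087). The post is at (0.443,-0.116,0.1255), 103 mm from the axis and at its given height. The wide slot's middle is at about 49° and the narrow notch at about -23.5°, so the notch is near 1.27 rad of knob. Next I move above the post.

Emit:
move_arm --targets '[0, 0, -0.01, 1.825, 3.44, 0, 0.45, 0, 0, -0.01, 1.825, 3.44, 0, 0.45, 0, 0, -0.01, 1.825, 3.44, 0, 0.45, 0, 0, -0.01, 1.825, 3.44, 0, 0.45, 0, 0, -0.01, 1.825, 3.44, 0, 0.45, 0, 0, -0.01, 1.825, 3.44, 0, 0.45, 0, 0, -0.01, 1.825, 3.44, 0, 0.45, 0, 0, -0.01, 1.825, 3.44, 0, 0.45, 0, 0, -0.01, 1.825, 3.44, 0, 0.45, 0, 0, -0.01, 1.825, 3.44, 0, 0.45, 0, 0, -0.01, 1.825, 3.44, 0, 0.45, 0, 0, -0.01, 1.825, 3.44, 0, 0.45]'

```text
t: 1.7
tcp_pos: [0.4439, -0.1152, 0.2486]
eef_rot: [-2.51, 1.889, -0.002]
wrist_force: [-0.1, -0.8, -0.2]
gripper_width: 0.0382
```

Emit:
move_arm --targets '[0, 0, 0, 0, 0, -3, 0.45, 0, 0, 0, 0, 0, -3, 0.45, 0, 0, 0, 0, 0, -3, 0.45, 0, 0, 0, 0, 0, -2, 0.45, 0, 0, 0, 0, 0, -2, 0.45, 0, 0, 0, 0, 0, 0, 0.22, 0, 0, 0, 0, 0, 0, 0.22, 0, 0, 0, 0, 0, 0, 0.22]'

```text
t: 2.5
tcp_pos: [0.4443, -0.1171, 0.1195]
eef_rot: [-2.51, 1.889, -0.004]
wrist_force: [-0.4, 0.7, 0.4]
gripper_width: 0.0187
```

```bash
python3 - <<'E'
from h import *
a=snap("top","t1.png")[190:290,312:412]; b=snap("scene","s1.png")[110:210,248:348]
cv2.imwrite("pics/z3.png",cv2.cvtColor(np.hstack([cv2.resize(x,(400,400),interpolation=2) for x in(a,b)]),4))
s=sense();print(s["tcp_pos"],s["wrist_force"],s["gripper_width"])
E
```

```text
[ 0.44419425 -0.11704123  0.11951203] [-0.70732779  0.23356237  0.3163777 ] 0.019128955273212227
```

View pics/z3.png

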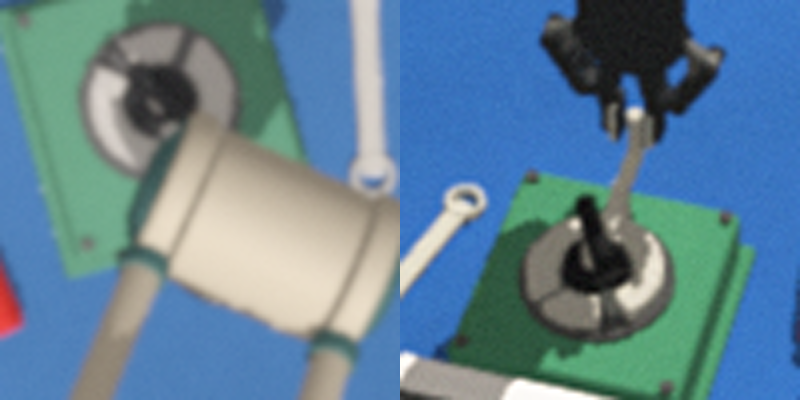

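The scene view shows the post between the two fingers at (635,115). Now I swing the keeper open along its arc.

Emit:
move_arm --targets '[0, 0, 0.1, 0.14, -0.4, 0, 0.22, 0, 0, 0.1, 0.18, -0.38, 0, 0.22, 0, 0, 0.1, 0.22, -0.36, 0, 0.22, 0, 0, 0.1, 0.24, -0.34, 0, 0.22, 0, 0, 0.1, 0.28, -0.31, 0, 0.22, 0, 0, 0.1, 0.31, -0.28, 0, 0.22, 0, 0, 0.1, 0.34, -0.25, 0, 0.22, 0, 0, 0.1, 0.36, -0.21, 0, 0.22, 0, 0, 0.1, 0.38, -0.18, 0, 0.22, 0, 0, 0.1, 0.4, -0.14, 0, 0.22, 0, 0, 0.1, 0.41, -0.1, 0, 0.22, 0, 0, 0, 0, 0, 0, 0.22]'

```text
t: 3.8
tcp_pos: [0.4763, -0.1462, 0.119]
eef_rot: [3.127, -0.298, 0.001]
wrist_force: [-0.3, 0.0, 0.3]
gripper_width: 0.0188
```

Now I release the post and lift.

Emit:
move_arm --targets '[0, 0, 0, 0, 0, 0, 0.5, 0, 0, 0, 0, 0, 0, 0.5, 0, 0, 0, 0, 0, 3, 0.5, 0, 0, 0, 0, 0, 4, 0.5, 0, 0, 0, 0, 0, 4, 0.5, 0, 0, -0.1, -2.5, 0, 0, 0.5, 0, 0, -0.1, -2.5, 0, 0, 0.5, 0, 0, -0.1, -2.5, 0, 0, 0.5, 0, 0, -0.1, -2.5, 0, 0, 0.5]'

```text
t: 4.7
tcp_pos: [0.3749, -0.1461, 0.2286]
eef_rot: [3.003, -0.921, 0.001]
wrist_force: [-0.1, 0.3, 0.4]
gripper_width: 0.0425
```

```bash
python3 - <<'E'
from h import *
a=snap("top","t2.png")[180:280,302:402]; b=snap("scene","s2.png")[150:200,273:323]
cv2.imwrite("pics/z4.png",cv2.cvtColor(np.hstack([cv2.resize(a,(300,300),interpolation=2),cv2.resize(b,(500,500),interpolation=2)[:300],cv2.resize(b,(500,500),interpolation=2)[:300,:1]]),4))
o=cv2.resize(b,(500,500),interpolation=2); p=np.zeros((500,300,3),np.uint8); p[:300]=cv2.resize(a,(300,300),interpolation=2)
cv2.imwrite("pics/z4.png",cv2.cvtColor(np.hstack([p,o]),4))
s=sense();print(s["tcp_pos"],s["wrist_force"],s["gripper_width"],s["joints"])
E
```

```text
[ 0.37291301 -0.14545553  0.22840683] [ 0.38642155 -0.32476418 -0.04612401] 0.04297076294382779 [-5.45478128e-01  2.27979144e-02  1.86965962e+00 -8.17469195e-04
  1.25057446e+00  4.78377763e-02]
```

View pics/z4.png

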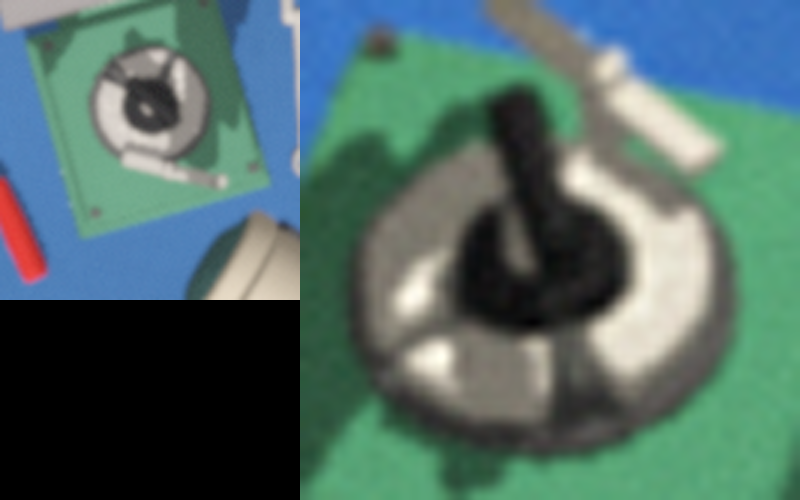

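Left: the keeper has swung out to the lower right, its tip off the skirt. Right (10x, origin 273,150 at x=300): the bar runs from (515,92) to (538,285), with the wide slot at (575,390).

```bash
python3 - <<'E'
from h import *
e=[ray("scene",272.5+(x-300)/10,149.5+y/10,.122) for x,y in((515,92),(538,282))]
d=e[1]-e[0]; print(np.array(e).round(4),np.degrees(np.arctan2(d[1],d[0])),np.linalg.norm(d),(e[0]+e[1])/2)
w=ray("scene",272.5+27.5,149.5+39,.070)-[.5422,-.0869,.07]; n=ray("scene",272.5+12.8,149.5+34,.072)-[.5422,-.0869,.072]
for v in(w,n): print(np.degrees(np.arctan2(v[1],v[0])),np.linalg.norm(v))
im=cv2.imread("pics/top0.png").astype(float).mean(2)
m=im[190:240,327:377]; T=m<55
M=cv2.moments(T.astype(np.uint8),True); print(M['m00'],327+M['m10']/M['m00'],190+M['m01']/M['m00'],px("top",[.5422,-.0869,.122]),px("top",[.5422,-.0869,.082]))
for r in m[14:36,14:38].astype(int): print(*r)
E
```

```text
[[ 0.5255 -0.1039  0.122 ]
 [ 0.5791 -0.0605  0.122 ]] 38.980921341097236 0.06900732321683961 [ 0.55230351 -0.08220193  0.122     ]
46.83319584788887 0.04398954189509585
-17.52547861843034 0.040376275668766066
145.0 350.7655172413793 212.24137931034483 (np.float64(352.82921847438104), np.float64(213.1870226720042)) (np.float64(351.9878555848964), np.float64(214.49776221351294))
76 78 96 116 125 129 130 136 137 135 134 134 130 121 101 84 86 120 166 202 220 219 213 209
74 78 85 93 98 97 104 114 117 116 111 111 108 100 89 76 87 118 159 198 219 220 214 210
75 73 70 69 61 58 64 78 84 82 75 78 78 75 72 73 89 119 149 183 208 216 214 211
84 76 66 54 48 46 45 50 53 52 52 53 52 54 56 65 83 109 138 172 203 217 216 213
104 89 71 50 43 46 37 43 39 41 43 41 48 46 48 52 67 94 125 167 204 219 218 213
126 112 87 61 43 41 43 42 40 39 37 35 45 42 44 48 51 69 107 159 199 215 215 212
139 124 100 68 45 38 40 44 43 41 37 39 39 41 44 43 48 54 89 142 187 207 214 215
141 123 97 67 48 37 37 45 45 41 44 39 40 41 38 42 45 52 75 123 173 205 218 218
138 116 87 60 46 40 40 38 43 44 46 41 35 34 41 43 40 45 64 103 15
[... 409 characters left out ...]
23 95 63 51 48 49 48 56 72 79 76 62 58 57 62 64 65 56 74 131 182 204 211
142 131 111 78 55 48 46 47 52 58 65 72 73 79 83 76 66 64 59 73 123 175 202 211
144 139 123 96 68 53 46 47 55 64 73 90 113 131 137 121 92 73 71 96 136 178 202 210
146 143 134 114 83 65 54 57 58 66 91 128 161 180 185 168 129 91 100 135 171 194 207 209
148 147 142 132 109 89 75 67 67 73 108 155 187 204 206 193 160 133 148 178 200 209 209 208
147 145 146 140 129 118 108 109 100 95 114 158 194 209 212 203 182 174 188 205 212 214 211 209
148 147 146 146 143 139 143 154 156 145 142 163 193 209 213 209 198 200 210 217 217 215 213 210
147 148 147 146 147 152 168 190 195 192 184 186 198 209 213 211 206 206 214 219 216 212 211 208
```

```bash
python3 - <<'E'
from h import *
from scipy.ndimage import map_coordinates
c=vision.camera_info("top");R=np.array(c["R"]);t=np.array(c["t"])
for f in("top0","t2"):
  V=cv2.imread(f"pics/{f}.png").astype(float).mean(2); print(f)
  for a in list(range(-46,4,3))+list(range(26,72,3)):
    A=np.radians(a); o=[]
    for r in(.034,.038,.042,.046):
        p=R@np.array([.5422+r*np.cos(A),-.0869+r*np.sin(A),.076])+t
        o.append(int(map_coordinates(V,[[c["fy"]*p[1]/p[2]+c["cy"]],[c["fx"]*p[0]/p[2]+c["cx"]]],order=1)[0]))
    print(a,o,end=" | ")
  print()
E
```

```text
top0
-46 [204, 219, 214, 205] | -43 [196, 219, 216, 206] | -40 [190, 217, 215, 209] | -37 [175, 205, 210, 207] | -34 [157, 186, 198, 198] | -31 [135, 159, 177, 178] | -28 [110, 127, 143, 149] | -25 [90, 100, 117, 122] | -22 [86, 90, 111, 121] | -19 [90, 103, 124, 138] | -16 [107, 121, 148, 157] | -13 [122, 139, 160, 165] | -10 [135, 145, 159, 158] | -7 [141, 147, 152, 147] | -4 [144, 145, 146, 141] | -1 [145, 145, 145, 139] | 2 [144, 144, 144, 139] | 26 [136, 144, 144, 133] | 29 [131, 142, 142, 134] | 32 [123, 136, 135, 126] | 35 [111, 124, 122, 112] | 38 [98, 107, 103, 95] | 41 [86, 91, 86, 81] | 44 [76, 81, 78, 76] | 47 [70, 76, 75, 76] | 50 [72, 74, 74, 76] | 53 [77, 77, 76, 75] | 56 [89, 86, 79, 77] | 59 [104, 102, 95, 87] | 62 [121, 121, 114, 106] | 65 [133, 134, 133, 121] | 68 [141, 141, 140, 130] | 71 [144, 145, 143, 130] | 
t2
-46 [200, 208, 182, 149] | -43 [192, 212, 195, 162] | -40 [186, 212, 204, 176] | -37 [172, 201, 204, 188] | -34 [154, 183, 193, 187] | -31 [128, 159, 172, 171] | -28 [104, 125, 141, 146] | -25 [88, 98, 116, 120] | -22 [85, 90, 110, 119] | -19 [89, 102, 124, 138] | -16 [106, 122, 153, 165] | -13 [122, 143, 176, 188] | -10 [133, 152, 188, 199] | -7 [138, 154, 188, 200] | -4 [141, 151, 181, 195] | -1 [142, 147, 166, 183] | 2 [142, 144, 154, 165] | 26 [142, 145, 142, 132] | 29 [146, 148, 143, 134] | 32 [147, 148, 141, 134] | 35 [139, 143, 133, 127] | 38 [127, 128, 116, 111] | 41 [113, 114, 101, 94] | 44 [103, 108, 102, 94] | 47 [100, 107, 106, 99] | 50 [102, 106, 105, 99] | 53 [108, 107, 100, 93] | 56 [124, 116, 99, 90] | 59 [146, 139, 127, 111] | 62 [173, 170, 160, 146] | 65 [191, 189, 189, 171] | 68 [201, 200, 199, 184] | 71 [205, 205, 203, 188] |
```

In t2 the lug glints at about 47.5° inside the wide slot. The narrow notch's minimum is at about -22.5°, so the notch is near 1.22 rad, though the rough scene reading gives 1.12. I'll feel for it from about 1.05. Now I move over the knob.

Emit:
move_arm --targets '[0, 0, -0.028, 3.38, 1.17, 0, 0.5, 0, 0, -0.028, 3.38, 1.17, 0, 0.5, 0, 0, -0.028, 3.38, 1.17, 0, 0.5, 0, 0, -0.028, 3.38, 1.17, 0, 0.5, 0, 0, -0.028, 3.38, 1.17, 0, 0.5, 0, 0, 0, 0, 0, 0, 0.5, 0, 0, 0, 0, 0, 0, 0.5]'

```text
t: 5.5
tcp_pos: [0.5457, -0.0873, 0.2277]
eef_rot: [2.935, -1.119, -0.001]
wrist_force: [-1.0, 0.2, -0.2]
gripper_width: 0.0428
```

Emit:
move_arm --targets '[0, 0, 0, -0.35, 0.04, -3, 0.5, 0, 0, 0, 0, 0, -3, 0.5, 0, 0, 0, 0, 0, -3, 0.5, 0, 0, 0, 0, 0, -1.5, 0.5, 0, 0, 0, 0, 0, -1.1, 0.5, 0, 0, 0, 0, 0, 0, 0.5, 0, 0, 0, 0, 0, 0, 0.5]'

```text
t: 6.2
tcp_pos: [0.5416, -0.0877, 0.1131]
eef_rot: [2.934, -1.122, 0.002]
wrist_force: [0.3, -0.6, -0.1]
gripper_width: 0.0427
```

```bash
python3 - <<'E'
from h import *
a=snap("top","t3.png")[160:260,302:402]; b=snap("scene","s3.png")[130:210,258:338]
cv2.imwrite("pics/z5.png",cv2.cvtColor(np.hstack([cv2.resize(x,(400,400),interpolation=2) for x in(a,b)]),4))
s=sense();print(s["tcp_pos"],s["wrist_force"],s["torque"],s["gripper_width"])
E
```

```text
[ 0.54217326 -0.08763493  0.11358156] [ 0.21986642  0.07766579 -0.25538135] [-0.01333445 -0.05676595 -0.01106359] 0.0424805330835414
```

View pics/z5.png

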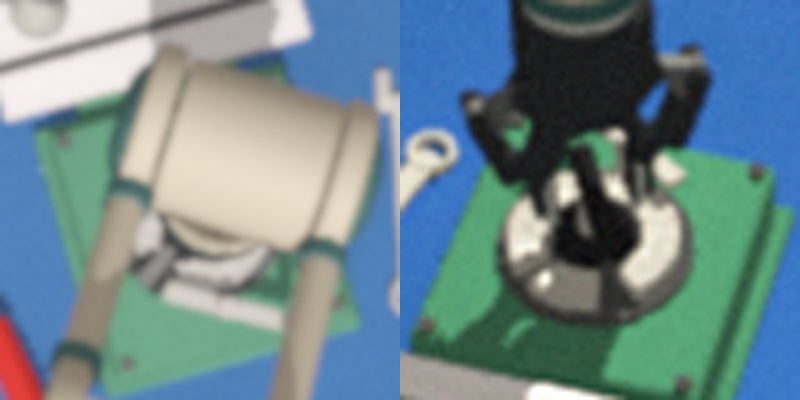

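The scene view shows the bar between the fingers, roughly centred. Now I close.

Emit:
move_arm --targets '[0, 0, 0, 0, 0, 0, 0.3, 0, 0, 0, 0, 0, 0, 0.25, 0, 0, 0, 0, 0, 0, 0.22, 0, 0, 0, 0, 0, 0, 0.2, 0, 0, 0, 0, 0, 0, 0.19]'

```text
t: 6.8
tcp_pos: [0.5418, -0.0874, 0.1128]
eef_rot: [2.935, -1.121, 0.002]
wrist_force: [-0.5, 0.4, 2.5]
gripper_width: 0.0169
```

```bash
python3 - <<'E'
from h import *
s=sense();print(s["tcp_pos"],s["wrist_force"],s["torque"],s["gripper_width"])
E
```

```text
[ 0.54180633 -0.08740579  0.11276058] [-0.48196961  0.42274604  2.46515988] [ 0.01152967 -0.00350545 -0.01641122] 0.016873412474466363
```

Emit:
move_arm --targets '[0, 0, 0, 0, 0, 0, 0.17, 0, 0, 0, 0, 0, 0, 0.15, 0, 0, 0, 0, 0, 0, 0.1, 0, 0, 0, 0, 0, 0, 0.05, 0, 0, 0, 0, 0, 0, 0.05]'

```text
t: 7.3
tcp_pos: [0.5418, -0.0874, 0.1129]
eef_rot: [2.935, -1.121, 0.002]
wrist_force: [-0.4, -0.1, 4.9]
gripper_width: 0.014
```

```bash
python3 - <<'E'
from h import *
s=sense();print(s["tcp_pos"],s["wrist_force"],s["torque"],s["gripper_width"])
E
```

```text
[ 0.54182497 -0.0873882   0.11294841] [-0.43639051 -0.0829144   4.85364843] [-0.02081341  0.06194706  0.02373814] 0.014003137942061388
```

Gripped at 14.0 mm. Now I pull up slowly.

Emit:
move_arm --targets '[0, 0, 0, 0, 0, 0.1, 0.05, 0, 0, 0, 0, 0, 0.1, 0.05, 0, 0, 0, 0, 0, 0.1, 0.05, 0, 0, 0, 0, 0, 0.1, 0.05, 0, 0, 0, 0, 0, 0.1, 0.05, 0, 0, 0, 0, 0, 0, 0.05]'

```text
t: 7.9
tcp_pos: [0.5416, -0.0874, 0.117]
eef_rot: [2.934, -1.121, 0.0]
wrist_force: [3.9, -0.8, -10.4]
gripper_width: 0.014
```

```bash
python3 - <<'E'
from h import *
s=sense();print(s["tcp_pos"],s["wrist_force"],s["torque"],s["gripper_width"])
E
```

```text
[ 0.54157257 -0.08737557  0.11703032] [  3.94985208  -0.84220446 -10.44559305] [-0.36773797 -0.74155489 -0.03934001] 0.013981633588452244
```

Emit:
move_arm --targets '[0, 0, 0, 0.02, 0, 0.1, 0.05, 0, 0, 0, 0.02, 0, 0.1, 0.05, 0, 0, 0, 0.02, 0, 0.1, 0.05, 0, 0, 0, 0, 0, 0.1, 0.05, 0, 0, 0, 0, 0, 0.1, 0.05, 0, 0, 0, 0, 0, 0.1, 0.05, 0, 0, 0, 0, 0, 0.1, 0.05, 0, 0, 0, 0, 0, 0, 0.05]'

```text
t: 8.7
tcp_pos: [0.5417, -0.0873, 0.1243]
eef_rot: [2.934, -1.121, -0.001]
wrist_force: [2.1, -2.5, -11.8]
gripper_width: 0.0137
```

```bash
python3 - <<'E'
from h import *
s=sense();print(s["tcp_pos"],s["wrist_force"],s["torque"],s["gripper_width"])
E
```

```text
[ 0.54169584 -0.08725019  0.12430178] [  2.10821417  -2.48360719 -11.77357592] [-0.48786489 -0.46253528  0.06361462] 0.013687049136824567
```

Pulled up about 11 mm, against 11.8 N of spring, so it is clear to turn. Now clockwise.

Emit:
move_arm --targets '[0, 0, -0.03, 0, 0, 0, 0.05, 0, 0, -0.03, 0, 0, 0, 0.05, 0, 0, -0.04, 0, 0, 0, 0.05, 0, 0, -0.05, 0, 0, 0, 0.05, 0, 0, -0.05, 0, 0, 0, 0.05, 0, 0, -0.05, 0, 0, 0, 0.05, 0, 0, -0.05, 0, 0, 0, 0.05, 0, 0, -0.05, 0, 0, 0, 0.05, 0, 0, -0.05, 0, 0, 0, 0.05, 0, 0, 0, 0, 0, 0, 0.05]'

```text
t: 9.7
tcp_pos: [0.5415, -0.087, 0.1241]
eef_rot: [2.653, -1.682, -0.002]
wrist_force: [2.1, -2.1, -10.7]
gripper_width: 0.0143
```

```bash
python3 - <<'E'
from h import *
s=sense();print(s["tcp_pos"],s["eef_rot"],s["wrist_force"],s["torque"],s["gripper_width"])
E
```

```text
[ 0.54148635 -0.08703418  0.12408769] [ 2.65308935e+00 -1.68182647e+00 -1.94219798e-03] [  2.14461113  -2.07898197 -10.68303054] [-0.37022696 -0.3725652  -0.02269059] 0.014313565284690313
```

Emit:
move_arm --targets '[0, 0, -0.06, 0, 0, 0, 0.05, 0, 0, -0.06, 0, 0, 0, 0.05, 0, 0, -0.06, 0, 0, 0, 0.05, 0, 0, -0.06, 0, 0, 0, 0.05, 0, 0, -0.06, 0, 0, 0, 0.05, 0, 0, -0.06, 0, 0, 0, 0.05, 0, 0, -0.06, 0, 0, 0, 0.05, 0, 0, -0.06, 0, 0, 0, 0.05, 0, 0, -0.06, 0, 0, 0, 0.05, 0, 0, -0.06, 0, 0, 0, 0.05, 0, 0, -0.03, 0, 0, 0, 0.05, 0, 0, 0, 0, 0, 0, 0.05]'

```text
t: 10.9
tcp_pos: [0.5414, -0.0866, 0.1241]
eef_rot: [2.002, -2.42, -0.003]
wrist_force: [1.7, 0.1, -12.0]
gripper_width: 0.014
```

```bash
python3 - <<'E'
from h import *
a=snap("top","t4.png")[160:260,302:402]; b=snap("scene","s4.png")[150:200,273:323]
cv2.imwrite("pics/z6.png",cv2.cvtColor(np.hstack([cv2.resize(x,(400,400),interpolation=2) for x in(a,b)]),4))
s=sense();print(s["tcp_pos"],s["eef_rot"],s["wrist_force"],s["torque"],s["gripper_width"])
E
```

```text
[ 0.54144823 -0.08659231  0.12410732] [ 2.00257795 -2.42029675 -0.00284234] [  1.04430261   0.76819965 -12.22162093] [ 0.16062767 -0.18172166  0.0029982 ] 0.013471039846364042
```

View pics/z6.png

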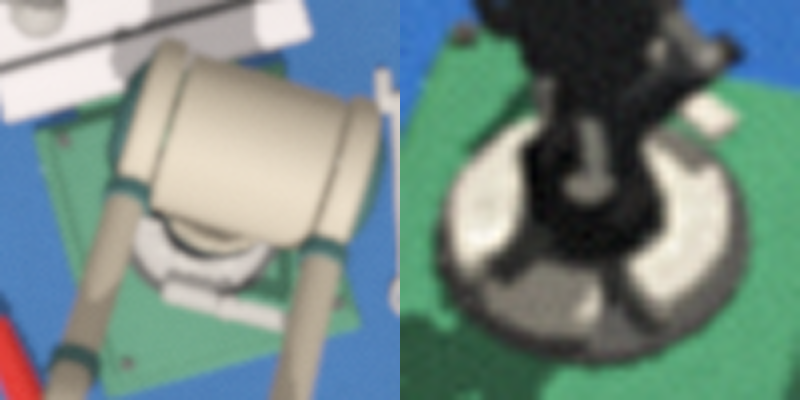

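The scene view shows the bar in the fingers and the narrow notch at about (515,255). The tool has turned 1.03 rad. Now I lower the lug onto the ring and loosen the fingers.

Emit:
move_arm --targets '[0, 0, 0, 0, 0, -0.1, 0.05, 0, 0, 0, 0, 0, -0.1, 0.05, 0, 0, 0, 0, 0, 0, 0.05, 0, 0, 0, 0, 0, 0, 0.17, 0, 0, 0, 0, 0, 0, 0.19, 0, 0, 0, 0, 0, 0, 0.19]'

```text
t: 11.6
tcp_pos: [0.5415, -0.0868, 0.1222]
eef_rot: [2.001, -2.421, -0.002]
wrist_force: [-0.3, 4.1, -11.6]
gripper_width: 0.0163
```

```bash
python3 - <<'E'
from h import *
s=sense();print(s["tcp_pos"],s["eef_rot"],s["wrist_force"],s["torque"],s["gripper_width"])
E
```

```text
[ 0.54154906 -0.08681237  0.12218321] [ 2.00138415e+00 -2.42109578e+00 -2.05691112e-03] [ -0.28755703   4.10012937 -11.63156223] [0.54705787 0.06710902 0.01870461] 0.01631715619935948
```

Emit:
move_arm --targets '[0, 0, 0, 0, 0, 0, 0.2, 0, 0, 0, 0, 0, 0, 0.2]'

```text
t: 11.8
tcp_pos: [0.5416, -0.0869, 0.1222]
eef_rot: [2.001, -2.421, -0.002]
wrist_force: [-1.2, 4.0, -11.8]
gripper_width: 0.0173
```

```bash
python3 - <<'E'
from h import *
s=sense();print(s["tcp_pos"],s["eef_rot"],s["wrist_force"],s["torque"],s["gripper_width"])
E
```

```text
[ 0.54157795 -0.08693143  0.12217479] [ 2.00136180e+00 -2.42103632e+00 -1.69742216e-03] [ -1.20208019   3.95577507 -11.8020805 ] [0.56826243 0.05518124 0.03600421] 0.01727676774683783
```

Emit:
move_arm --targets '[0, 0, 0, 0, 0, 0, 0.22, 0, 0, 0, 0, 0, 0, 0.22, 0, 0, 0, 0, 0, 0, 0.22]'

```text
t: 12.1
tcp_pos: [0.5435, -0.0878, 0.1238]
eef_rot: [-2.0, 2.42, -0.005]
wrist_force: [0.1, 2.4, -0.4]
gripper_width: 0.0186
```

```bash
python3 - <<'E'
from h import *
s=sense();print(s["tcp_pos"],s["eef_rot"],s["wrist_force"],s["torque"],s["gripper_width"])
b=snap("scene","s5.png")[140:200,268:328]
cv2.imwrite("pics/z7.png",cv2.cvtColor(cv2.resize(b,(600,600),interpolation=2),4))
E
```

```text
[ 0.54346208 -0.0877753   0.12383405] [-2.00033524  2.41979316 -0.00533043] [ 0.08514038  2.42043612 -0.35806286] [ 0.43586728  0.00454212 -0.04652819] 0.018597406115517596
```

View pics/z7.png

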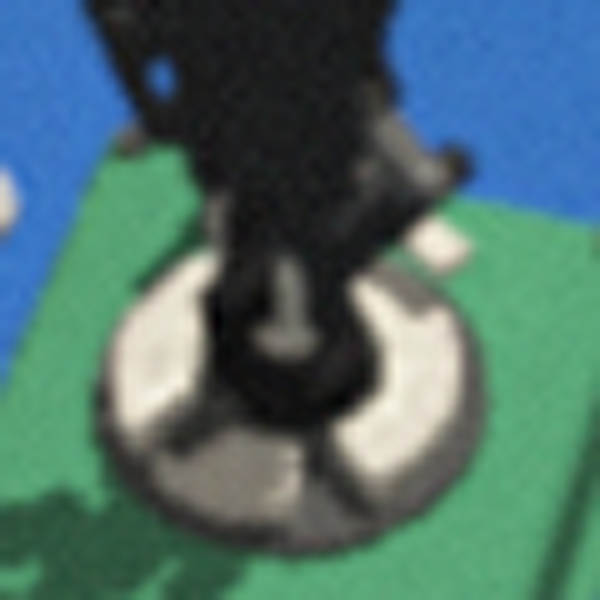

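The spring load has now left the tool. The fingertips had been holding on the 18 mm stem below the bar. I'll raise the tool 4 mm so only the bar lies between the pads, centre it, and narrow the gap a little.

Emit:
move_arm --targets '[0, 0, 0, -0.1, 0.1, 0.2, 0.22, 0, 0, 0, 0, 0, 0.2, 0.22, 0, 0, 0, 0, 0, 0, 0.21, 0, 0, 0, 0, 0, 0, 0.2, 0, 0, 0, 0, 0, 0, 0.2]'

```text
t: 12.65
tcp_pos: [0.5415, -0.0866, 0.1268]
eef_rot: [-2.001, 2.421, -0.002]
wrist_force: [-0.5, 1.1, 2.8]
gripper_width: 0.0176
```

```bash
cat > s.py <<'E'
from h import *
s=sense();e=s["eef_rot"];print(s["t"],s["tcp_pos"].round(4),"yaw",round((2*np.degrees(np.arctan2(e[1],e[0]))+180)%360-180,1),s["wrist_force"].round(2),s["torque"].round(3),s["gripper_width"])
E
python3 s.py
```

```text
12.65 [ 0.5415 -0.0866  0.1268] yaw -100.8 [-0.49  1.11  2.8 ] [-0.017 -0.076  0.032] 0.017551086445708734
```

Emit:
move_arm --targets '[0, 0, -0.04, 0, 0, 0, 0.2, 0, 0, -0.04, 0, 0, 0, 0.2, 0, 0, -0.03, 0, 0, 0, 0.2, 0, 0, -0.03, 0, 0, 0, 0.2, 0, 0, 0, 0, 0, 0, 0.2]'

```text
t: 13.15
tcp_pos: [0.5412, -0.0864, 0.1264]
eef_rot: [1.827, -2.556, 0.001]
wrist_force: [0.6, 0.3, 1.4]
gripper_width: 0.0171
```

```bash
python3 s.py
```

```text
13.15 [ 0.5412 -0.0864  0.1264] yaw -108.9 [0.62 0.29 1.42] [-0.043 -0.105 -0.006] 0.017066154963747977
```

Emit:
move_arm --targets '[0, 0, -0.02, 0, 0, 0, 0.2, 0, 0, -0.02, 0, 0, 0, 0.2, 0, 0, -0.02, 0, 0, 0, 0.2, 0, 0, -0.02, 0, 0, 0, 0.2, 0, 0, 0, 0, 0, 0, 0.2]'

```text
t: 13.65
tcp_pos: [0.5411, -0.0863, 0.1263]
eef_rot: [1.723, -2.627, 0.0]
wrist_force: [1.3, -1.0, 1.2]
gripper_width: 0.0169
```

```bash
python3 s.py
```

```text
13.65 [ 0.5411 -0.0863  0.1263] yaw -113.5 [ 1.28 -0.99  1.19] [-0.027 -0.146  0.144] 0.01691494463881887
```

Emit:
move_arm --targets '[0, 0, -0.015, 0, 0, 0, 0.2, 0, 0, -0.015, 0, 0, 0, 0.2, 0, 0, 0, 0, 0, 0, 0.2]'

```text
t: 13.95
tcp_pos: [0.5411, -0.0863, 0.1262]
eef_rot: [1.683, -2.652, 0.0]
wrist_force: [0.7, 0.1, 1.3]
gripper_width: 0.017
```

```bash
python3 s.py
```

```text
13.95 [ 0.5411 -0.0863  0.1262] yaw -115.2 [0.67 0.13 1.32] [-0.05  -0.212  0.122] 0.01695819153326882
```

Torque is steady at about 0.12 N m, so the lug is dragging. I continue.

Emit:
move_arm --targets '[0, 0, -0.015, 0, 0, 0, 0.2, 0, 0, -0.015, 0, 0, 0, 0.2, 0, 0, 0, 0, 0, 0, 0.2]'

```text
t: 14.25
tcp_pos: [0.5411, -0.0862, 0.1262]
eef_rot: [1.643, -2.677, -0.0]
wrist_force: [1.4, -1.2, -0.2]
gripper_width: 0.0172
```

```bash
python3 s.py
```

```text
14.25 [ 0.5411 -0.0862  0.1262] yaw -116.9 [ 1.43 -1.24 -0.2 ] [-0.025 -0.251  0.147] 0.01721054858356068
```

Emit:
move_arm --targets '[0, 0, -0.015, 0, 0, 0, 0.2, 0, 0, -0.015, 0, 0, 0, 0.2, 0, 0, -0.01, 0, 0, 0, 0.2, 0, 0, 0, 0, 0, 0, 0.2]'

```text
t: 14.65
tcp_pos: [0.5406, -0.0861, 0.1261]
eef_rot: [1.589, -2.709, -0.001]
wrist_force: [0.5, 0.2, 0.5]
gripper_width: 0.0173
```

```bash
python3 s.py
```

```text
14.65 [ 0.5406 -0.0861  0.1261] yaw -119.2 [0.53 0.21 0.46] [ 0.055 -0.075  0.005] 0.01733931151461195
```

The torque fell to zero at about 1.2 rad of knob, which matches the seen notch. I'll open, lift clear and look.

Emit:
move_arm --targets '[0, 0, 0, 0, 0, 0, 0.4, 0, 0, 0, 0, 0, 0, 0.5, 0, 0, 0, 0, 0, 0, 0.5, 0, 0, 0, 0, 0, 4, 0.5, 0, 0, 0, 0, 0, 4, 0.5, 0, 0, 0, 0, 0, 2.2, 0.5, 0, 0, 0.1, -3.5, -3, 0, 0.5, 0, 0, 0.1, -3.5, -3, 0, 0.5, 0, 0, 0.1, -3.5, -3, 0, 0.5, 0, 0, 0.1, -3.5, -3, 0, 0.5, 0, 0, 0.1, -2, -2, 0, 0.5]'

```text
t: 15.75
tcp_pos: [0.3783, -0.2272, 0.2285]
eef_rot: [2.214, -2.228, -0.001]
wrist_force: [0.7, -0.7, 0.3]
gripper_width: 0.0428
```

```bash
python3 s.py; python3 - <<'E'
from h import *
a=snap("top","t6.png")[185:245,322:382]; b=snap("scene","s6.png")[140:200,268:328]
cv2.imwrite("pics/z8.png",cv2.cvtColor(np.hstack([cv2.resize(x,(400,400),interpolation=2) for x in(a,b)]),4))
E
```

```text
15.75 [ 0.3783 -0.2272  0.2285] yaw -90.4 [ 0.72 -0.71  0.31] [ 0.03  -0.032  0.026] 0.04275260018949327
```

View pics/z8.png

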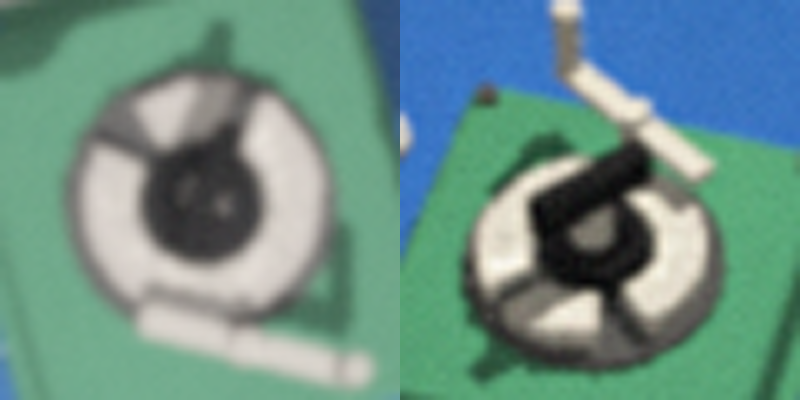

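Top view: the bar points to the notch near (235,115). Scene view: the bar runs (540,205) to (640,150), and the keeper is open. I'll check the bar's height against the predicted positions of its top corners.

```bash
python3 - <<'E'
from h import *
im=cv2.cvtColor(cv2.imread("pics/s6.png"),cv2.COLOR_BGR2GRAY)
b=(im<60).astype(np.uint8); m=np.zeros_like(b); m[155:182,284:310]=1; b*=m
cs=max(cv2.findContours(b,0,1)[0],key=cv2.contourArea)[:,0]; print("black: top",cs[cs[:,1].argmin()],"left",cs[cs[:,0].argmin()],"right",cs[cs[:,0].argmax()],"bottom",cs[cs[:,1].argmax()])
th=np.radians(-22.5); u=np.array([np.cos(th),np.sin(th)]); n=np.array([-u[1],u[0]])
for p in(0,.009):
  for s in(1,-1):
    print(p,s,[np.round(px("scene",[*(np.array([.5420,-.0868])+s*.03*u+w*.007*n),.122+p]),1).tolist() for w in(1,-1)])
  # skirt front edge bottom
  print("skirt lowest",max((px("scene",[.542+.024*np.cos(a),-.0868+.024*np.sin(a),.082+p])[1]) for a in np.arange(0,6.28,.05)))
for r in range(156,184): print(r,*im[r,284:312])
E
```

```text
black: top [301 162] left [288 170] right [305 166] bottom [289 181]
0 1 [[288.2, 171.4], [285.4, 168.2]]
0 -1 [[306.1, 161.8], [303.3, 158.7]]
skirt lowest 180.66210439302284
0.009 1 [[288.0, 169.3], [285.2, 166.1]]
0.009 -1 [[306.0, 159.7], [303.2, 156.6]]
skirt lowest 178.66676146944909
156 134 135 134 137 133 137 136 135 135 134 131 132 126 136 165 200 225 230 233 231 215 179 124 106 108 103 110 108
157 133 135 136 134 138 132 135 135 133 135 133 135 131 135 134 164 193 203 219 215 193 176 158 127 110 105 106 106
158 133 134 133 138 137 134 131 130 133 137 134 136 136 134 132 139 146 146 156 163 175 198 205 179 144 120 117 119
159 136 136 132 136 131 132 121 114 124 133 138 134 137 138 136 137 129 118 120 151 204 225 226 219 190 163 140 133
160 131 134 132 121 99 92 87 80 104 129 137 137 135 137 138 139 133 111 100 127 186 222 230 229 221 203 169 144
161 134 132 117 91 73 72 68 66 79 102 125 137 137 139 140 134 121 84 63 67 121 180 223 230 229 224 210 179
162 138 125 91 74 66 66 63 59 69 87 119 137 142 134 119 98 73 51 38 40 59 115 180 212 227 231 228 216
163 132 116 79 64 67 80 
[... 1403 characters left out ...]
226
177 222 232 226 178 95 32 26 22 20 23 45 59 68 66 58 30 22 26 30 31 27 69 162 231 235 229 226 223
178 233 238 232 177 86 26 19 19 18 21 16 24 27 29 23 18 24 34 31 32 27 73 169 227 229 222 223 221
179 244 244 231 173 88 39 23 14 12 20 14 24 17 18 19 29 30 32 24 17 43 126 203 234 224 220 225 227
180 229 205 176 133 85 48 29 21 22 17 16 22 20 28 30 33 25 21 20 41 114 194 235 238 223 219 224 227
181 169 135 108 91 76 56 47 29 13 15 13 15 15 22 21 25 21 31 69 126 187 228 234 234 223 223 221 213
182 110 86 68 69 85 85 83 60 37 28 20 15 15 13 10 14 30 84 162 206 226 226 224 223 220 222 218 192
183 70 64 72 91 111 115 113 104 85 77 69 91 93 71 31 18 37 112 194 228 225 223 221 220 220 221 203 159
```

```bash
python3 - <<'E'
from h import *
print("pred col",px("scene",[.542,-.0868,.082]))
for f in("scene0","s2","s4","s6"):
    im=cv2.cvtColor(cv2.imread(f"pics/{f}.png"),6).astype(float)
    print(f,"skirt bottom/col",[round(float(np.interp(65,im[177:188,c],np.arange(177,188))),2) if im[187,c]>65 else None for c in(292,294,295,300,301)],[im[178:188,c].astype(int).tolist() for c in (294,299)], "right edge/row",[round(float(np.interp(100,im[r,298:312],np.arange(298,312))),2) for r in(174,176,178)])
E
```

```text
pred col (np.float64(296.3367543628734), np.float64(174.0584488446114))
scene0 skirt bottom/col [182.62, 183.09, 183.22, None, None] [[22, 18, 16, 19, 21, 61, 106, 118, 115, 120], [20, 20, 10, 25, 36, 45, 46, 44, 40, 44]] right edge/row [305.88, 306.39, 306.5]
s2 skirt bottom/col [182.55, 183.08, 182.93, 182.08, 181.57] [[20, 15, 13, 15, 22, 61, 111, 120, 118, 119], [30, 34, 29, 31, 52, 79, 83, 83, 74, 69]] right edge/row [305.07, 305.32, 305.26]
s4 skirt bottom/col [182.13, 182.7, 182.85, None, None] [[17, 17, 24, 18, 39, 76, 108, 124, 118, 122], [18, 22, 13, 22, 34, 43, 49, 43, 45, 47]] right edge/row [305.06, 305.32, 305.23]
s6 skirt bottom/col [182.58, 182.92, 182.66, None, None] [[16, 14, 16, 13, 20, 69, 165, 226, 231, 230], [18, 29, 33, 25, 14, 18, 22, 39, 45, 69]] right edge/row [298.0, 298.0, 305.28]
```

```bash
python3 - <<'E'
from h import *
C=np.array([.5420,-.0868])
def corners(yaw,z):
    th=np.radians(yaw); u=np.array([np.cos(th),np.sin(th)]); n=np.array([-u[1],u[0]])
    return np.array([px("scene",[*(C+s*.03*u+w*.007*n),z]) for s in(1,-1) for w in(1,-1)])
for f,yaw in(("scene0",47.8),("s2",47.8),("s6",-22.5)):
    im=cv2.cvtColor(cv2.imread(f"pics/{f}.png"),6).astype(float)
    for p in(0,.009):
        c=corners(yaw,.122+p); print(f,p,"pred top row",c[:,1].min().round(2),"at col",c[c[:,1].argmin(),0].round(1),c.round(1).tolist())
    for col in range(290,300) if yaw>0 else range(288,306,2):
        s=im[150:172,col]; k=int(np.argmax(s<75)); print(col,150+k-(75-s[k])/(s[k-1]-s[k]),end="; ")
    print()
E
```

```text
scene0 0 pred top row 156.63 at col 295.6 [[300.9, 172.5], [296.0, 173.5], [295.6, 156.6], [290.8, 157.7]]
scene0 0.009 pred top row 154.52 at col 295.5 [[300.8, 170.4], [295.9, 171.5], [295.5, 154.5], [290.6, 155.5]]
290 151.8421052631579; 291 170.95505617977528; 292 159.11111111111111; 293 158.6086956521739; 294 158.54545454545453; 295 158.65; 296 159.94736842105263; 297 161.95; 298 167.2; 299 169.0204081632653; 
s2 0 pred top row 156.63 at col 295.6 [[300.9, 172.5], [296.0, 173.5], [295.6, 156.6], [290.8, 157.7]]
s2 0.009 pred top row 154.52 at col 295.5 [[300.8, 170.4], [295.9, 171.5], [295.5, 154.5], [290.6, 155.5]]
290 160.7058823529412; 291 159.61764705882354; 292 159.05263157894737; 293 158.59183673469389; 294 158.21951219512195; 295 158.30769230769232; 296 158.72972972972974; 297 160.77777777777777; 298 167.47826086956522; 299 169.3913043478261; 
s6 0 pred top row 158.68 at col 303.3 [[288.2, 171.4], [285.4, 168.2], [306.1, 161.8], [303.3, 158.7]]
s6 0.009 pred top row 156.57 at col 303.2 [[288.0, 169.3], [285.2, 166.1], [306.0, 159.7], [303.2, 156.6]]
288 160.92307692307693; 290 160.6315789473684; 292 161.4; 294 166.02564102564102; 296 164.82; 298 162.88; 300 161.95833333333334; 302 160.67567567567568; 304 161.74193548387098;
```

With the home-state offset (+1.4 px) from s2, the bar's edge in s6 matches plunger = 0 within 0.7 px (raised would be about 2 px higher), so it is home. Now I locate the post to close the keeper.

```bash
python3 - <<'E'
from h import *
ut=(321.5+357/6.667,184.5+368/6.667); us=(267.5+167/6.667,139.5+8/6.667)
p=ray("top",*ut,.126); P=np.array([.4832,-.1045]); v=p[:2]-P
print(p,tri(ut,us),np.linalg.norm(v),"keeper",np.arctan2(v[1],v[0])+np.radians(163.6))
E
```

```text
[ 0.47301956 -0.14521866  0.126     ] [ 0.47275811 -0.14480954  0.12463868] 0.04197202385062349 keeper 1.0395656887840374
```

Emit:
move_arm --targets '[0, 0, 0.1332, 0.947, 0.82, 0, 0.5, 0, 0, 0.1332, 0.947, 0.82, 0, 0.5, 0, 0, 0.1332, 0.947, 0.82, 0, 0.5, 0, 0, 0.1332, 0.947, 0.82, 0, 0.5, 0, 0, 0.1332, 0.947, 0.82, 0, 0.5, 0, 0, 0.1332, 0.947, 0.82, 0, 0.5, 0, 0, 0.1332, 0.947, 0.82, 0, 0.5, 0, 0, 0.1332, 0.947, 0.82, 0, 0.5, 0, 0, 0.1332, 0.947, 0.82, 0, 0.5, 0, 0, 0.1332, 0.947, 0.82, 0, 0.5, 0, 0, 0, 0, 0, 0, 0.5, 0, 0, 0, 0, 0, 0, 0.5]'

```text
t: 17.05
tcp_pos: [0.4757, -0.1438, 0.2282]
eef_rot: [3.117, -0.392, -0.001]
wrist_force: [0.6, -0.1, 0.7]
gripper_width: 0.0424
```

```bash
python3 s.py
```

```text
17.05 [ 0.4757 -0.1438  0.2282] yaw -14.3 [ 0.64 -0.07  0.71] [ 0.048  0.033 -0.021] 0.04239183162486009
```

Descend, correct by (-0.27, -0.12) cm, and narrow the gap.

Emit:
move_arm --targets '[0, 0, 0, -0.27, -0.12, -2, 0.5, 0, 0, 0, 0, 0, -3, 0.5, 0, 0, 0, 0, 0, -3, 0.5, 0, 0, 0, 0, 0, -2, 0.5, 0, 0, 0, 0, 0, -1, 0.5, 0, 0, 0, 0, 0, 0, 0.3, 0, 0, 0, 0, 0, 0, 0.2, 0, 0, 0, 0, 0, 0, 0.2, 0, 0, 0, 0, 0, 0, 0.2]'

```text
t: 17.95
tcp_pos: [0.4737, -0.1458, 0.1194]
eef_rot: [3.117, -0.389, 0.004]
wrist_force: [0.8, 0.3, -0.0]
gripper_width: 0.0175
```

```bash
python3 s.py
```

```text
17.95 [ 0.4737 -0.1458  0.1194] yaw -14.2 [ 0.76  0.28 -0.01] [0.042 0.018 0.005] 0.01746867164564244
```

Emit:
move_arm --targets '[0, 0, -0.1, -0.4, 0.12, 0, 0.2, 0, 0, -0.1, -0.39, 0.16, 0, 0.2, 0, 0, -0.1, -0.37, 0.2, 0, 0.2, 0, 0, -0.1, -0.35, 0.23, 0, 0.2, 0, 0, -0.1, -0.32, 0.27, 0, 0.2, 0, 0, -0.1, -0.3, 0.3, 0, 0.2, 0, 0, -0.1, -0.26, 0.33, 0, 0.2, 0, 0, -0.1, -0.23, 0.35, 0, 0.2, 0, 0, -0.1, -0.19, 0.38, 0, 0.2, 0, 0, 0, 0, 0, 0, 0.2]'

```text
t: 18.95
tcp_pos: [0.4451, -0.1224, 0.1191]
eef_rot: [2.638, -1.705, 0.003]
wrist_force: [0.6, -0.6, -0.1]
gripper_width: 0.0177
```

```bash
python3 s.py
```

```text
18.95 [ 0.4451 -0.1224  0.1191] yaw -65.7 [ 0.59 -0.63 -0.13] [-0.149  0.07   0.049] 0.01769629514638193
```

Emit:
move_arm --targets '[0, 0, -0.1, -0.13, 0.35, 0, 0.2, 0, 0, -0.04, -0.08, 0.25, 0, 0.2, 0, 0, 0, -0.03, 0.1, 0, 0.2, 0, 0, 0, 0, 0, 0, 0.2]'

```text
t: 19.35
tcp_pos: [0.4429, -0.1153, 0.1187]
eef_rot: [-2.514, 1.883, -0.002]
wrist_force: [-0.7, -1.8, 0.8]
gripper_width: 0.017
```

```bash
python3 s.py
```

```text
19.35 [ 0.4429 -0.1153  0.1187] yaw -73.7 [-0.69 -1.81  0.85] [-0.269  0.014 -0.035] 0.016990216565899517
```

Friction is 1.8 N, so the keeper is still moving. I continue in small steps to the stop.

Emit:
move_arm --targets '[0, 0, 0, -0.03, 0.1, 0, 0.2, 0, 0, 0, -0.03, 0.1, 0, 0.2, 0, 0, 0, 0, 0, 0, 0.2]'

```text
t: 19.65
tcp_pos: [0.4424, -0.1137, 0.1185]
eef_rot: [2.513, -1.885, 0.003]
wrist_force: [-0.9, -4.7, 1.5]
gripper_width: 0.0171
```

```bash
python3 s.py
```

```text
19.65 [ 0.4424 -0.1137  0.1185] yaw -73.7 [-0.93 -4.66  1.45] [-0.622  0.044 -0.017] 0.017087883252887476
```

Emit:
move_arm --targets '[0, 0, 0, -0.03, 0.1, 0, 0.2, 0, 0, 0, 0, 0, 0, 0.2]'

```text
t: 19.85
tcp_pos: [0.4424, -0.1135, 0.1186]
eef_rot: [2.512, -1.884, 0.005]
wrist_force: [0.7, -6.0, -0.1]
gripper_width: 0.017
```

```bash
python3 s.py
```

```text
19.85 [ 0.4424 -0.1135  0.1186] yaw -73.7 [ 0.7  -5.99 -0.1 ] [-1.118 -0.038  0.03 ] 0.016984394293874817
```

The tool has stalled with the force rising, so the keeper is at its stop. I back off to the gap's middle, open, lift and retreat.

Emit:
move_arm --targets '[0, 0, 0, 0.08, -0.25, 0, 0.22, 0, 0, 0, 0, 0, 0, 0.4, 0, 0, 0, 0, 0, 0, 0.5, 0, 0, 0, 0, 0, 0, 0.5, 0, 0, 0, 0, 0, 3, 0.5, 0, 0, 0, 0, 0, 4, 0.5, 0, 0, 0, 0, 0, 4, 0.5, 0, 0, 0, -3, -3, 0, 0.5, 0, 0, 0, -3, -3, 0, 0.5, 0, 0, 0, -3, -3, 0, 0.5, 0, 0, 0, -2, -3, 0, 0.5, 0, 0, 0, 0, 0, 0, 0.5]'

```text
t: 21.05
tcp_pos: [0.3305, -0.2372, 0.2285]
eef_rot: [2.506, -1.891, 0.001]
wrist_force: [0.3, -0.2, 0.1]
gripper_width: 0.0425
```

```bash
python3 s.py; python3 - <<'E'
from h import *
a=snap("top","t7.png")[180:260,317:397]; b=snap("scene","s7.png")[130:210,258:338]
cv2.imwrite("pics/z9.png",cv2.cvtColor(np.hstack([cv2.resize(x,(400,400),interpolation=2) for x in(a,b)]),4))
E
```

```text
21.05 [ 0.3305 -0.2372  0.2285] yaw -74.1 [ 0.25 -0.23  0.1 ] [ 0.004 -0.046  0.059] 0.0425374878191013
```

View pics/z9.png

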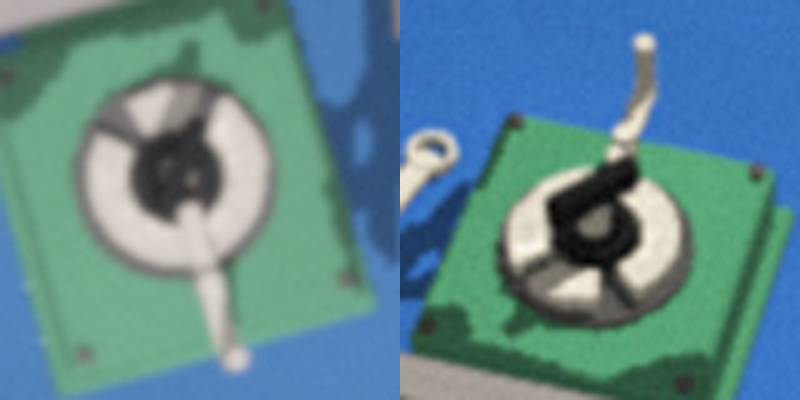

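Top view: the post is at (235,358), with the keeper lying over the skirt at (190,212) as at the start. The bar points to the notch. I'll do a last numeric check and hand in if it passes.

```bash
python3 - <<'E'
from h import *
p=ray("top",316.5+235/5,179.5+358/5,.126); v=p[:2]-[.4832,-.1045]; k=np.arctan2(v[1],v[0])+np.radians(163.6)
a,b=[cv2.imread(f"pics/{n}.png").astype(int) for n in("top0","t7")]
d=(np.abs(a-b).max(2)>60); print(p,"keeper",k,"len",np.linalg.norm(v))
for n,(x0,x1,y0,y1) in dict(block=(288,380,115,190),wrench=(395,412,178,240),driver=(283,318,205,275),cups=(140,195,200,285)).items(): print(n,d[y0:y1,x0:x1].mean().round(3))
if abs(k)<.08: job.hand_in(); print("handed in")
E
```

```text
[ 0.44292541 -0.11515108  0.126     ] keeper -0.027691344730098155 len 0.04165918706522419
block 0.303
wrench 0.475
driver 0.321
cups 0.0
the job is handed in; nothing more can be done
handed in
```

View pics/t7.png

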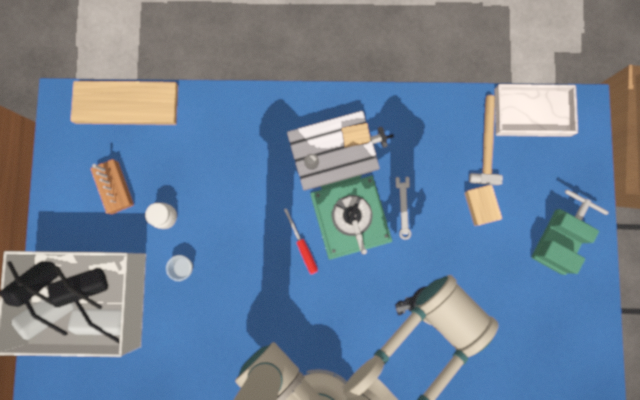

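The job is done and handed in. I swung the keeper open to about 1.04 rad and pulled the knob up about 11 mm against roughly 12 N of spring. I turned it clockwise, lowered the lug onto the ring and nudged it round with loose fingers until it dropped into the notch at about 1.2 rad. Then I swung the keeper back to its stop.

**Last checks that agree**
- **Keeper:** it measures -0.03 rad from locked. It stalled at about 6 N against its stop, and in the pictures it lies over the skirt as at the start.
- **Knob:** the bar's edge in the scene view matches the home height within 0.7 px, and the turning torque fell to zero at the notch.
- **Arm:** it is clear of everything. The highest wrist force I read was about 12 N. Contact between the knob and the ring cannot be read directly.

**Checks that failed or disagreed**
- **Notch angle:** the top view gave 1.22 to 1.27 rad, while a rough reading from the scene view gave 1.12 rad.
- **Skirt edge:** it could not tell a raised knob from a home one, so I relied on the bar.
- **Opening on the knob:** the fingertips first stuck on the 18 mm stem and the tool rose about 1.6 mm as they let go. The knob dropped onto the ring by at most about a millimetre, and I did not measure the impact.
- **Bystanders:** my before/after picture comparison flagged the block, wrench and screwdriver areas. The last full picture shows all of them in their original places, so I put that down to the arm's moved shadow.

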